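# Slide a flat test coupon out of its tray and lay it on the inspection stand

## Task

Take the flat steel test coupon out of its blue tray and lay it on the grey inspection stand. It lies sunk in its pocket, so press on it lightly with the fingertips, never with more than about 15 N, and slide it out of the open end until it overhangs enough to be gripped by its two long edges, without letting it tip off. Then lift it and set it down gently, flat and centred lengthwise on the seat between the two yellow cheeks, leaving the vial, the beaker and the timer where they are.

Things in the scene. Friction and masses are not known exactly. Their poses are not given: they have to be found in the camera images.
- coupon_mid (a point): Centre (half-way up) of the flat bright steel coupon with a green band, 130 x 50 x 4 mm (x, y, z), about 0.2 kg. It starts flat on the floor of the tray's pocket, long axis along it, 2 mm play each side. Fingertips that press its top with some 9 to 12 N drag it; with less they may slip. All is rigid: 1 to 2 mm too deep is too hard. It tips off if 65 mm overhang; press on its rear half.
- tray: Fixed blue tray on a pedestal (place, yaw and height vary by start). Origin: middle of the underside, z up; foot 120 x 74 mm, 20 mm high. Pocket 54 mm wide in y, from the open mouth at x = -70 mm (nearer the robot) to the closed end at x = +70 mm; its 8 mm walls rise to 69 mm above the origin, some mm above the coupon's top.
- tray_mouth (a point): Middle of the front edge of the pocket floor, at the open mouth: the edge over which the coupon is slid. x points along the floor to the closed end 140 mm away, z square to the floor. The space in front of the mouth and below the overhang is clear.
- liner: White floor of the tray's pocket, 140 x 53 x 2 mm, on a rocker: it tilts about the tray's y through its middle, to stops at 0.08 rad either way. Origin: middle of its top face, 60 mm above the tray's origin. Friction holds its tilt (any at the start) against about 0.13 N m, so 10 N pressed more than 13 mm off the middle rocks it that way, by up to 4 mm of height at the fingertips.
- stand: Inspection stand, fixed (place, yaw and height vary by start): round dark foot 84 mm across and 23 mm high, column 32 mm across, grey head 60 mm (x) by 76 mm (y). Origin: centre of the foot's underside, z up. The coupon is to lie with its long axis along the stand's x, either way round: it then stands out 35 mm at each end, where the fingers have room below it.
- seat (a point): Centre of the stand's rubber seat face, 70 mm above the stand's origin, axes as the stand. The seat is 60 mm long in x; yellow cheeks 7 mm thick stand along both sides, 62 mm apart inside (y), 6 mm higher than the seat.
- vial_0_mid (a point): Bystander: sample vial with black cap, 27 mm diameter, 60 mm high, standing on the bench; the point is its centre, 30 mm up.
- beaker_mid (a point): Bystander: small glass beaker, 62 mm diameter, 81 mm high, standing on the bench; the point is its centre, 40 mm up.
- timer_mid (a point): Bystander: white lab timer lying on its back, 62 x 66 x 18 mm; the point is its centre, 9 mm up.
Things that resemble listed ones, but are neither listed nor needed, are in the scene too. What is meant by the part that bears coupon_mid is not pink or purple, and is the smaller of those in its own colour.

How it is judged (in metres and radians):
On the way, in this order (a step that is already met when the one before it is completed fails the run):
1. the coupon has been slid along its pocket until at least 28 mm of it overhang the tray's mouth, still lying flat on the liner (x of coupon_mid in the frame of tray_mouth between 0.002 and 0.037 m and z of coupon_mid in the frame of tray_mouth between 0 and 0.0045 m and angle between the z axis of coupon_mid and the z axis of tray_mouth, either way round below 0.04 rad), for 0.2 s.
2. the coupon is held in the fingers, lifted at least 20 mm off the liner (z of coupon_mid in the frame of tray_mouth above 0.022 m and contact force between the fingers and coupon above 1 N), for 0.2 s.
At the end, for the whole second after the job is handed in: The coupon lies at rest, flat (within 0.05 rad) on the stand's seat between the cheeks, its centre within 18 mm of the seat's centre along the seat and 9 mm across, its long axis within 0.26 rad of the stand's x axis (x of coupon_mid in the frame of stand between -0.018 and 0.018 m and y of coupon_mid in the frame of stand between -0.009 and 0.009 m and z of coupon_mid in the frame of stand between 0.07 and 0.0745 m and angle between coupon_mid's own z axis and vertical below 0.05 rad and angle between the x axis of coupon_mid and the x axis of stand, either way round below 0.26 rad and linear speed of coupon below 0.01 m/s); the robot touches nothing.
It fails at once if the coupon is pressed on the tray's liner with more than 18 N (contact force between coupon and liner above 18 N).
It fails at once if the coupon is set down or pressed on the stand with more than 25 N (contact force between coupon and stand above 25 N).
It fails at once if the coupon tips off or falls (tilts over 0.5 rad or its centre drops below 35 mm over the bench) (angle between coupon_mid's own z axis and vertical above 0.5 rad or height (world z) of coupon_mid below 0.035 m).
It fails at once if the vial, the beaker or the timer is moved more than 25 mm (distance of any of vial_0_mid, beaker_mid, timer_mid from where it was at the start of the episode above 0.025 m).
It also fails if it takes over 64 s, if anything falls off the work surface, if the arm or the gripper's body presses on something with over 40 N, if the wrist force passes 120 N, or if a joint passes its speed limit or range.

## Robot

A 6-joint arm with a two-finger parallel gripper is mounted at the origin on a cart in front of the work surface, level with it; the furniture and walls round the work are solid. World frame = base frame: x ahead of the robot, y to its left, z up, the work surface at z = 0. Lengths are in mm, angles in rad, forces in N, time in s.
With the tool pointing down it reaches from about 300 to 750 mm from the base axis. Payload 8.5 kg.
Tool frame: the origin (TCP) lies at the very end of the fingers, on their centre line; the grasp point (between the pads) lies 19 mm behind it; z points along the fingers, y is the line along which they close (so a half turn about z gives the same grasp; the last joint's range is limited). The gripper opens to 85 mm and grips with 20 to 120 N. Pads are 22 mm wide; open, the fingers measure 114 mm over their backs; the gripper's body (76 mm by 85 mm) begins 54 mm behind the grasp point. The pads swing forward as they close: fully open they stand 13 mm farther back than shut.
Start: joints at [1.134, 0.381, 1.297, -0, 1.464, -0.215], TCP at [120.985, 536.51, 231.322] pointing down, gripper open.
Joint ranges: [-3.11, 3.11], [-0.89, 2.33], [0.22, 2.48], [-1.42, 4.56], [0.17, 2.85], [-2.88, 2.88]. Speed limits (rad/s): [2.39, 2.39, 3.14, 3.14, 3.14, 3.14].

## Interface

Orientations are given as a rotation vector (axis times angle).
In Python, from workcell import arm gives the robot as it stands. The module is installed in compiled form; this text tells all that it offers.
- The arm moves only by the tool step_arm, never from a script. Its argument "increments" is a list of rows, each a list of 7 numbers: the shift along the tool's x, y, z in cm, then the turn, a rotation vector about the tool's x, y, z in degrees, then the opening, from -1 (shut) to 1 (fully open), so that 0 is half open. In form: [[tx, ty, tz, wx, wy, wz, jaw], ...]. A call has 1 to 12 rows; each row is the pose to reach, as a shift and turn from the pose commanded when the call began, along the tool's axes at that moment; what a row does not reach only later rows make up. A row lasts 1/8 s, in which the tool goes at most 62.5 mm and 10.7 degrees, less where a joint would pass 70% of its speed; a pose out of reach is approached as far as the arm can. A call with a gripper value outside its range is refused whole. The fingers move at their own pace and stop on an object; the grip force is fixed at half the most. Time passes only in rows, so rows that repeat a pose let the fingers close. It gives the time, the measured TCP pose, the force, the opening and the grip force at its end, in the units of the state.
- arm.observe(): the state, without advancing time (a new reading comes with each control period).
- arm.camera(name): name is "scene" or "top"; returns a dict with "image" (480x640x3 uint8, red, green, blue), "intrinsics" (3x3 intrinsics, pixels), "dist" ([k1, k2, p1, p2, k3] as OpenCV has them; the pictures are not rectified), "world_to_cam" (4x4, takes a point from world to camera coordinates). Camera axes: x right, y down, z forward; pixel columns grow to the right and rows downward; lengths in mm; the calibration is good to about 2 mm. A picture is of the moment at which its call begins. There is no depth.
- arm.sign_off(): hands the job in; it is judged then, once.
Trained networks look in a picture, given as the dict that the camera call returned (one of the last four; its "shot" number tells which), for a name from the list of things; names that differ only in an ending like _2 or _b are one class to them, and where a whole thing is asked for, a point or a joint stands for the part that bears it (a point fixed in the world has none). Each returns a list of dicts, best first, with "score" (0 to 1); they miss things now and then, are a little off and sometimes report something else, mostly with a low value. They report only what shows in the picture. A call takes as long as a camera call. They do not tell look-alikes from the thing itself.
- arm.recognise(picture, thing): "at" ([column, row] in pixels, amid what is visible of it).
The state is a dict: "t": time; "joint_positions": joint angles; "qvel": joint speeds; "tau": joint torques, N m; "ee_pos": TCP position; "tool_rot": TCP orientation; "contact_force": force on the tool from outside, world axes, zero at the start; "moment": the same for the moment, N m; "gripper_width": opening from 0.0 (shut) to 1.0 (fully open); "finger_force": force on a finger pad.
Only numpy, scipy, OpenCV 4.12 (cv2) and the standard library are available. Lean on these libraries where they do the work, as an engineer would, in place of code of your own. Each camera call takes 0.05 s, during which the arm holds its last target. There are 200 camera calls.

## Working session

There is one attempt and no reset: what is moved stays moved. The work goes in short steps, Python scripts to look and compute and a tool call to move; the robot and the scene stay as the last step left them, time stands still between calls to the robot, and variables do not carry over. Pictures are saved under pics/ and viewed, at most 10 in all, crops included, and the job is handed in when it is done.

Besides the shell and the picture viewer there is one more tool, called after "Emit:" as name([rows], argument=value, ...), one row to a line, values as JSON. step_arm: Moves the arm, as the interface text tells. Its arguments: {"type":"object","properties":{"increments":{"type":"array"}},"required":["increments"]}

```bash
mkdir -p pics
cat > h.py <<'E'
import numpy as np, cv2
from scipy.spatial.transform import Rotation as R
from scipy.optimize import least_squares
def proj(c,P):
    W=np.array(c["world_to_cam"]);P=np.atleast_2d(np.array(P,float))
    rv=cv2.Rodrigues(W[:3,:3])[0]
    return cv2.projectPoints(P,rv,W[:3,3],np.array(c["intrinsics"],float),np.array(c["dist"],float))[0].reshape(-1,2)
def ray(c,uv):
    W=np.array(c["world_to_cam"])
    n=cv2.undistortPoints(np.array([[uv]],float),np.array(c["intrinsics"],float),np.array(c["dist"],float)).ravel()
    d=W[:3,:3].T@np.array([n[0],n[1],1]);o=-W[:3,:3].T@W[:3,3]
    return o,d/np.linalg.norm(d)
def atz(c,uv,z):
    o,d=ray(c,uv);return o+d*(z-o[2])/d[2]
def tri(cs,uvs):
    A=np.zeros((3,3));b=np.zeros(3)
    for c,u in zip(cs,uvs):
        o,d=ray(c,u);M=np.eye(3)-np.outer(d,d);A+=M;b+=M@o
    return np.linalg.solve(A,b)
E
python3 - <<'E'
from workcell import arm
import cv2,pickle,numpy as np
np.set_printoptions(precision=1,suppress=True)
from h import *
print(arm.observe())
C={}
for n in("scene","top"):
    c=arm.camera(n);C[n]=c;cv2.imwrite(f"pics/{n}0.png",c["image"][:,:,::-1])
    o,d=ray(c,(320,240));print(n,o,d)
    for t in("coupon_mid","tray","tray_mouth","liner","stand","seat","vial_0_mid","beaker_mid","timer_mid"):
        print(t,[(np.round(r["at"],1).tolist(),round(r["score"],2)) for r in arm.recognise(c,t)])
pickle.dump(C,open("c0.pkl","wb"))
E
```

```text
{'t': 0.0, 'joint_positions': array([ 1.1,  0.4,  1.3,  0. ,  1.5, -0.2]), 'qvel': array([ 0.,  0., -0., -0.,  0.,  0.]), 'tau': array([  0. , -44.8, -23.1,  -0. ,   0. ,   0. ]), 'ee_pos': array([120.9, 536.3, 230.7]), 'tool_rot': array([-0.3, -3.1,  0. ]), 'contact_force': array([-0.4,  0.3, -1. ]), 'moment': array([-0. , -0.1,  0. ]), 'finger_force': 0.0, 'gripper_width': 1.002094724362003}
scene [ -103.5 -1062.    801.2] [ 0.5  0.7 -0.5]
coupon_mid [([287.2, 298.5], 0.92), ([237.9, 236.8], 0.75), ([305.6, 214.2], 0.56)]
tray [([305.6, 228.7], 0.9)]
tray_mouth [([267.3, 199.6], 0.23)]
liner []
stand [([357.5, 266.7], 0.66)]
seat [([356.5, 264.5], 0.77)]
vial_0_mid [([366.5, 242.3], 0.61)]
beaker_mid [([266.3, 199.0], 0.67)]
timer_mid [([358.4, 345.1], 0.72)]
top [ 385.5   -5.3 1240.6] [ 0.2  0.  -1. ]
coupon_mid [([203.0, 302.1], 0.96), ([306.1, 239.6], 0.76), ([365.8, 326.1], 0.69), ([367.7, 233.1], 0.67), ([246.5, 227.0], 0.56), ([159.5, 234.8], 0.31)]
tray [([257.5, 222.7], 0.9), ([243.0, 254.2], 0.42), ([246.3, 224.7], 0.34)]
tray_mouth []
liner [([243.5, 252.0], 0.54)]
stand [([367.7, 229.8], 0.86)]
seat [([370.0, 234.7], 0.96)]
vial_0_mid [([325.4, 192.2], 0.42)]
beaker_mid [([158.9, 237.2], 0.81)]
timer_mid [([470.5, 307.8], 0.74), ([325.7, 191.1], 0.19)]
```

View pics/top0.png

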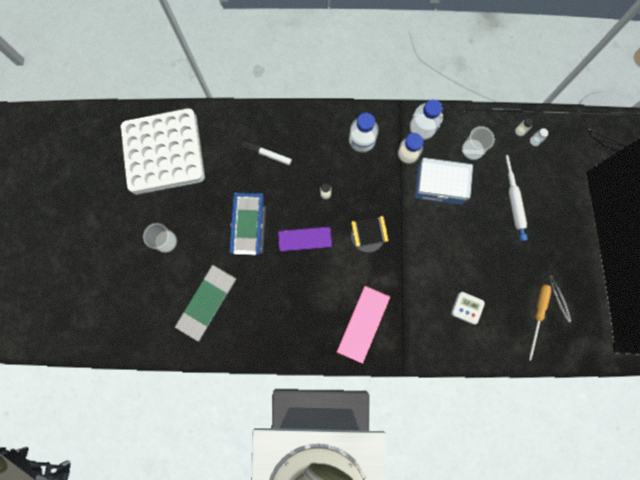

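View pics/scene0.png

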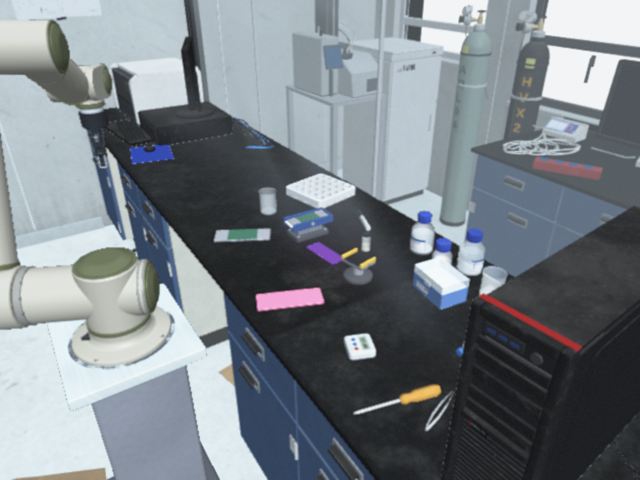

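Candidates for the coupon (top view): a green-banded plate in the tray at (246,225), a larger green-banded plate on the bench at (205,302), purple at (305,239), pink at (364,325). The smaller green-banded one, in the tray, fits. I'll confirm it in an enlarged crop.

Run:
```python
import pickle,cv2,numpy as np
C=pickle.load(open("c0.pkl","rb"))
def crop(n,x,y,w,h,s):
    im=cv2.resize(C[n]["image"][y:y+h,x:x+w,::-1],None,fx=s,fy=s,interpolation=cv2.INTER_CUBIC)
    for i in range(0,w,10): cv2.line(im,(i*s,0),(i*s,6 if i%20 else 14),(0,255,255),1);cv2.putText(im,str(x+i),(i*s,24),0,.3,(0,255,255)) if i%20==0 else 0
    for i in range(0,h,10): cv2.line(im,(0,i*s),(6 if i%20 else 14,i*s),(0,255,255),1);cv2.putText(im,str(y+i),(16,i*s+4),0,.3,(0,255,255)) if i%20==0 else 0
    return im
a=np.hstack([crop("top",220,185,50,75,8),crop("top",345,205,50,75,8)])
b=np.hstack([crop("scene",270,200,80,50,8)[:, :], ])
b2=crop("scene",335,235,50,60,8)
cv2.imwrite("pics/ct.png",a)
b=np.zeros((480,400*2+240,3),np.uint8)
p=crop("scene",275,200,66,60,7); q=crop("scene",335,235,48,60,7)
cv2.imwrite("pics/cs.png",np.hstack([p,q]))
```

```text
(no output)
```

View pics/ct.png

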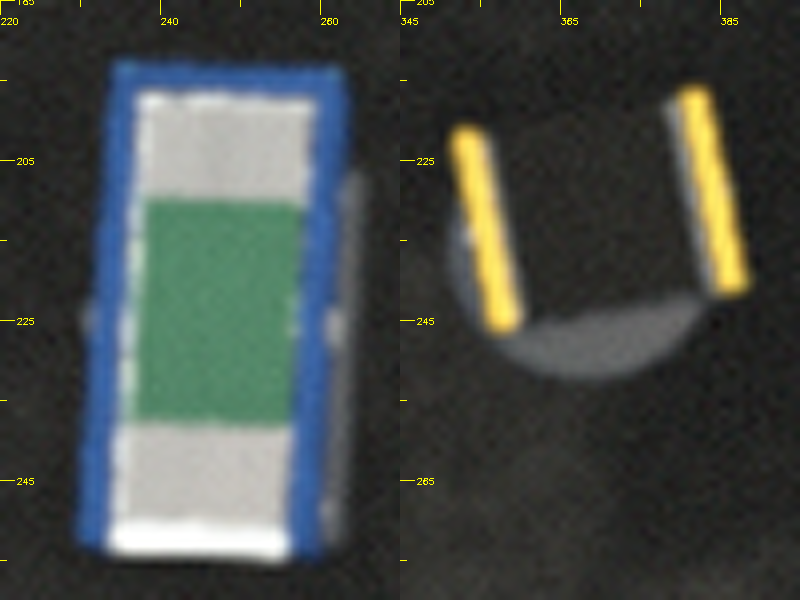

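View pics/cs.png

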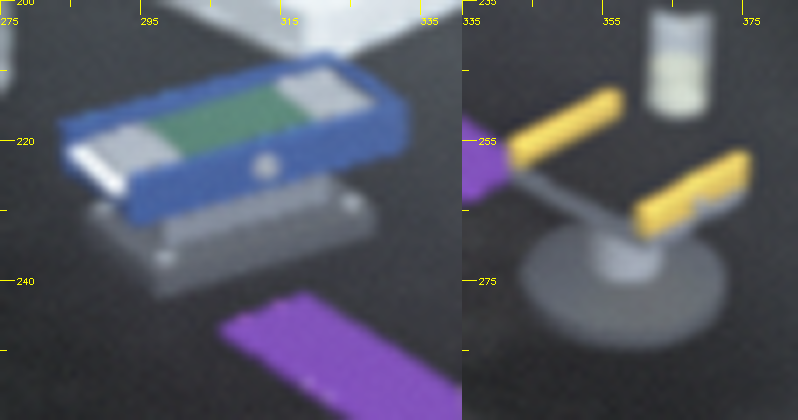

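The crops confirm it: the green-banded coupon lies in the blue tray, mouth at about top (245,254). The stand's yellow cheeks are at top (355,234) and (384,228). Next is a model fit of tray and stand poses from both views.

```bash
cat > fit.py <<'E'
import pickle
from h import *
np.set_printoptions(precision=2,suppress=True)
C=pickle.load(open("c0.pkl","rb"))
t=lambda u,v,s,x,y:((u+.5)/s-.5+x,(v+.5)/s-.5+y)
T=lambda u,v:t(u,v,8,220,185); T2=lambda u,v:t(u-400,v,8,345,205)
S=lambda u,v:t(u,v,7,275,200); S2=lambda u,v:t(u-462,v,7,335,235)
# (cam, pixel, model point)
tray=[("top",T(113,60),(78,35,69)),("top",T(346,66),(78,-35,69)),("top",T(77,547),(-70,35,69)),("top",T(321,556),(-70,-35,69)),
("scene",S(60,121),(-70,35,69)),("scene",S(328,50),(78,35,69)),("scene",S(410,102),(78,-35,69)),("scene",S(127,197),(-70,-35,69))]
st=[("top",T2(450,130),(30,38,76)),("top",T2(481,124),(30,31,76)),("top",T2(490,334),(-30,38,76)),("top",T2(523,326),(-30,31,76)),
("top",T2(678,90),(30,-31,76)),("top",T2(709,85),(30,-38,76)),("top",T2(717,298),(-30,-31,76)),("top",T2(749,291),(-30,-38,76)),
("scene",S2(508,140),(-30,38,76)),("scene",S2(613,87),(30,38,76)),("scene",S2(634,208),(-30,-31,76)),("scene",S2(741,150),(30,-31,76)),("scene",S2(624,93),(30,31,76)),("scene",S2(750,155),(30,-38,76))]
def pose(p,m):
    m=np.array(m,float);c,s=np.cos(p[3]),np.sin(p[3])
    return np.c_[c*m[:,0]-s*m[:,1]+p[0],s*m[:,0]+c*m[:,1]+p[1],m[:,2]+p[2]]
def fit(ob,x0):
    def f(p):
        P=pose(p,[o[2] for o in ob]);return np.concatenate([proj(C[o[0]],P[i])[0]-o[1] for i,o in enumerate(ob)])
    r=least_squares(f,x0,loss="soft_l1");return r.x,f(r.x).reshape(-1,2)
if __name__=="__main__":
    from workcell import arm
    pt,rt=fit(tray,atz(C["top"],(246,225),60).tolist()[:2]+[0,0]);ps,rs=fit(st,atz(C["top"],(369,230),70).tolist()[:2]+[0,0])
    print("tray",pt,"\n",rt);print("stand",ps,"\n",rs)
    np.save("poses.npy",[pt,ps])
    # coupon edges at z=pt+64: front/back ends from top view, in tray frame ; green band edges
    def loc(p,q): d=q[:2]-p[:2];c,s=np.cos(p[3]),np.sin(p[3]);return [c*d[0]+s*d[1],-s*d[0]+c*d[1]]
    for n,u in dict(front=T(205,524),gf=T(213,425),gb=T(224,199),left=T(140,240),right=T(304,240)).items(): print(n,np.array(loc(pt,atz(C["top"],u,pt[2]+64))))
    print("linerfront top-view z58..",[loc(pt,atz(C["top"],T(200,556),pt[2]+z)) for z in(55,60,65)])
    # height of liner front edge midpoint: intersect scene ray with tray front plane
    for nm,u,y in(("frontL",S(68,150),26.5),("frontR",S(117,196),-26.5)):
        o,d=ray(C["scene"],u);e=pose(pt,[[-70,0,0]])[0];nrm=np.array([np.cos(pt[3]),np.sin(pt[3]),0]);q=o+d*((e-o)@nrm/(d@nrm));print(nm,loc(pt,q),q[2]-pt[2])
    s=arm.observe();M=R.from_rotvec(s["tool_rot"]).as_matrix();print(s["ee_pos"],M)
    for n,c in C.items():
        im=c["image"][:,:,::-1].copy();im=cv2.resize(im,None,fx=4,fy=4)
        for p,m in((pt,[a[2] for a in tray]),(ps,[a[2] for a in st[:8]]),(pt,[(a,b,0) for a in(-60,60) for b in(-37,37)]),(ps,[(42*np.cos(a),42*np.sin(a),0) for a in np.arange(0,6.3,.4)])):
            for q in proj(c,pose(p,m)): cv2.circle(im,tuple(int(v*4+2) for v in q),2,(0,0,255),-1)
        x,y=(215,175) if n=="top" else (265,190)
        cv2.imwrite(f"pics/ov_{n}.png",im[y*4:y*4+400,x*4:x*4+760])
E
python3 fit.py
```

```text
tray [636.78 183.31  -5.45  -0.02] 
 [[ 0.4   0.4 ]
 [-0.23  0.44]
 [ 0.88 -0.62]
 [-0.51 -0.75]
 [-0.63  0.44]
 [ 0.   -0.08]
 [-0.47  0.42]
 [ 0.24 -1.79]]
stand [ 624.68 -112.8    -7.15    0.18] 
 [[ 0.99 -0.06]
 [ 0.    0.21]
 [ 0.52 -1.16]
 [-0.69 -0.65]
 [ 0.87  0.19]
 [-0.14  0.34]
 [ 0.76 -1.49]
 [-0.35 -1.1 ]
 [-0.45  0.01]
 [-0.77  0.08]
 [-0.45 -0.16]
 [-1.06  0.15]
 [-0.57  0.11]
 [-0.46  0.38]]
front [-62.53  -0.2 ]
gf [-32.31  -0.8 ]
gb [37.62  0.09]
left [24.06 24.99]
right [ 25.59 -25.08]
linerfront top-view z58.. [[np.float64(-70.931715204207), np.float64(2.204155258899462)], [np.float64(-71.67376825113955), np.float64(1.383499003745219)], [np.float64(-72.4158212980721), np.float64(0.5628427485909759)]]
frontL [np.float64(-70.0000000000001), np.float64(23.50769288431565)] 60.55590016598891
frontR [np.float64(-70.00000000000003), np.float64(-23.31321028471058)] 57.82182996964597
[121.   536.49 231.32] [[-0.98  0.22  0.  ]
 [ 0.22  0.98 -0.  ]
 [-0.   -0.   -1.  ]]
```

```bash
python3 -c "
import cv2,numpy as np
cv2.imwrite('pics/ov.png',cv2.resize(np.vstack([cv2.imread('pics/ov_top.png')[:330],cv2.imread('pics/ov_scene.png')]),(760,590)))"
```

```text
(no output)
```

View pics/ov.png

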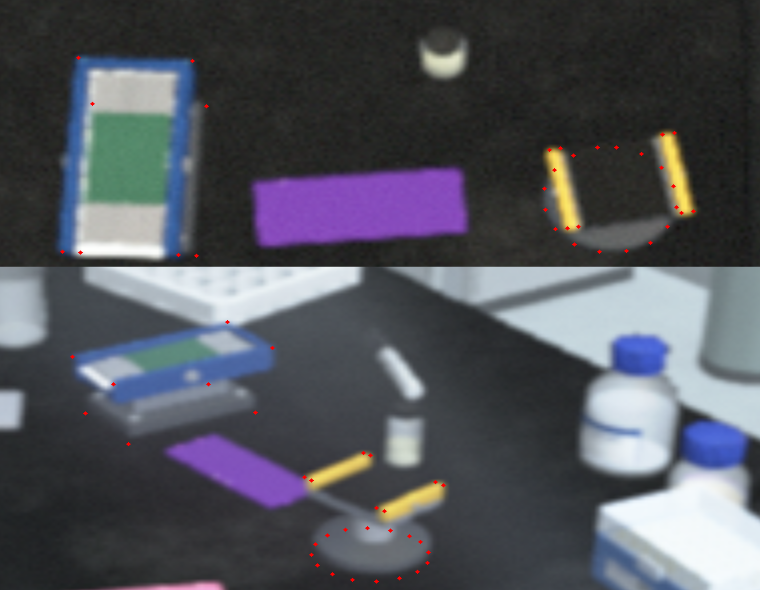

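Run:
```python
from fit import *
def corners(im,lo,hi,box):
    h=cv2.cvtColor(im,cv2.COLOR_RGB2HSV);m=cv2.inRange(h,lo,hi);k=np.zeros_like(m);x,y,X,Y=box;k[y:Y,x:X]=m[y:Y,x:X]
    c=max(cv2.findContours(k,0,cv2.CHAIN_APPROX_NONE)[0],key=cv2.contourArea)
    # fit quad: 4 lines from approx polygon
    a=cv2.approxPolyDP(c,0.05*cv2.arcLength(c,True),True).reshape(-1,2).astype(float)
    c=c.reshape(-1,2).astype(float);L=[]
    n=len(a)
    for i in range(n):
        p,q=a[i],a[(i+1)%n];d=(q-p)/np.linalg.norm(q-p);l=np.linalg.norm(q-p)
        s=(c-p)@d;e=abs((c-p)@[-d[1],d[0]]);z=c[(s>.15*l)&(s<.85*l)&(e<2.5)]
        vx,vy,x0,y0=cv2.fitLine(z.astype(np.float32),cv2.DIST_HUBER,0,.01,.01).ravel();nn=np.array([-vy,vx])
        if nn@(a.mean(0)-[x0,y0])>0:nn=-nn
        L.append((nn,nn@[x0,y0]+.5*(abs(nn).max())))
    return np.array([np.linalg.solve([L[i-1][0],L[i][0]],[L[i-1][1],L[i][1]]) for i in range(n)])
for nm,lo,hi,bt,bs in(("purple",(125,80,60),(155,255,255),(270,215,340,260),(295,235,350,270)),("pink",(150,50,120),(178,255,255),(330,280,395,370),(250,285,330,315))):
    a=corners(C["top"]["image"],lo,hi,bt);b=corners(C["scene"]["image"],lo,hi,bs);print(nm,len(a),len(b))
    A=np.array([atz(C["top"],u,2) for u in a])
    for p in A:
        q=proj(C["scene"],p)[0];j=np.argmin(np.linalg.norm(b-q,axis=1));i=np.argmin(np.linalg.norm(A-p,axis=1))
        print("top@z2",p,"resid px",b[j]-q,"tri",tri([C["top"],C["scene"]],[a[i],b[j]]))
    print([np.linalg.norm(A[i]-A[i-1]).round(1) for i in range(len(A))])
```

```text
purple 4 4
top@z2 [649.15 -21.     2.  ] resid px [ 2.15 -0.15] tri [652.13 -22.56   1.57]
top@z2 [637.05 113.53   2.  ] resid px [-0.39 -1.19] tri [635.76 113.19   7.01]
top@z2 [580.84 111.84   2.  ] resid px [-1.31 -0.21] tri [578.82 112.58   3.37]
top@z2 [592.76 -24.06   2.  ] resid px [1.38 0.17] tri [594.72 -25.01   0.82]
[np.float64(56.5), np.float64(135.1), np.float64(56.2), np.float64(136.4)]
pink 4 4
top@z2 [ 501.44 -105.31    2.  ] resid px [-0.14 -1.84] tri [ 501.06 -104.91    8.06]
top@z2 [336.58 -36.26   2.  ] resid px [ 0.62 -1.62] tri [337.63 -36.52   7.02]
top@z2 [ 309.95 -101.79    2.  ] resid px [0.84 0.23] tri [ 310.85 -102.3     1.1 ]
top@z2 [ 473.39 -169.93    2.  ] resid px [ 1.17 -0.11] tri [ 474.76 -170.67    1.97]
[np.float64(70.4), np.float64(178.7), np.float64(70.7), np.float64(177.1)]
```

Run:
```python
from fit import *
from workcell import arm
out=[]
for ob,x0 in((tray,[636,183,-.02]),(st,[625,-113,.18])):
    ob=[o for o in ob if o[0]=="top"]
    f=lambda p:np.concatenate([proj(C["top"],pose([p[0],p[1],0,p[2]],[o[2]])[0])[0]-o[1] for o in ob])
    r=least_squares(f,x0);print(r.x,f(r.x)); p=r.x
    out.append([p[0],p[1],0,p[2]])
np.save("poses.npy",out)
for n,z in(("vial_0_mid",30),("beaker_mid",40),("timer_mid",9)): print(n,atz(C["top"],arm.recognise(C["top"],n)[0]["at"],z))
```

```text
[635.25 182.75  -0.02] [ 0.23  0.39 -0.27  0.45  0.65 -0.34 -0.6  -0.45]
[ 622.07 -111.57    0.18] [ 0.63  0.37 -0.35  0.63  0.21 -0.57 -0.99 -0.07  0.67  0.56 -0.32  0.69
  0.62 -0.97 -0.47 -0.59]
vial_0_mid [727.99  -6.    30.  ]
beaker_mid [606.16 403.9   40.  ]
timer_mid [ 446.9  -365.48    9.  ]
```

```bash
cat > go.py <<'E'
import sys
from h import *
from workcell import arm
def go(p,yaw):  # tool y along angle yaw+90deg, z down
    s=arm.observe();r=R.from_rotvec(s["tool_rot"]);y=np.array([-np.sin(yaw),np.cos(yaw),0]);z=np.array([0,0,-1.]);x=np.cross(y,z)
    D=R.from_matrix(np.c_[x,y,z])
    print("t",s["t"],"pos",s["ee_pos"].round(2),"F",s["contact_force"].round(2),"cm",(r.inv().apply(np.array(p)-s["ee_pos"])/10).round(3),"deg",np.degrees((r.inv()*D).as_rotvec()).round(2))
if __name__=="__main__":
    a=list(map(float,sys.argv[1:]));go(a[:3],a[3])
E
python3 go.py 676 182 110 -0.02
```

```text
t 1.15 pos [120.99 536.5  231.33] F [ 0.12 -0.23 -0.16] cm [-61.94  -22.37   12.134] deg [  0.     0.   -11.56]
```

Emit:
step_arm([
  [-61.94,-22.37,8,0,0,-11.56,-1],
  [-61.94,-22.37,8,0,0,-11.56,-1],
  [-61.94,-22.37,8,0,0,-11.56,-1],
  [-61.94,-22.37,8,0,0,-11.56,-1],
  [-61.94,-22.37,8,0,0,-11.56,-1],
  [-61.94,-22.37,8,0,0,-11.56,-1],
  [-61.94,-22.37,8,0,0,-11.56,-1],
  [-61.94,-22.37,8,0,0,-11.56,-1],
  [-61.94,-22.37,8,0,0,-11.56,-1],
  [-61.94,-22.37,8,0,0,-11.56,-1],
  [-61.94,-22.37,8,0,0,-11.56,-1],
  [-61.94,-22.37,8,0,0,-11.56,-1],
])

```text
t: 2.65
ee_pos: [677.7, 179.6, 149.6]
tool_rot: [-0.037, -3.14, 0.001]
contact_force: [-0.4, 0.7, 0.5]
gripper_width: -0.003
finger_force: 0.0
```

```bash
python3 go.py 676 182 84 -0.02
```

```text
t 2.65 pos [677.73 179.57 149.57] F [-0.45  0.74  0.53] cm [0.17  0.242 6.558] deg [-0.02 -0.07 -0.2 ]
```

Emit:
step_arm([
  [0,0,4,0,0,0,-1],
  [0,0,6.6,0,0,0,-1],
  [0,0,6.6,0,0,0,-1],
  [0,0,6.6,0,0,0,-1],
])

```text
t: 3.15
ee_pos: [676.3, 182.6, 87.0]
tool_rot: [0.031, 3.139, 0.0]
contact_force: [-0.0, 0.6, 0.6]
gripper_width: -0.001
finger_force: 0.0
```

```bash
python3 go.py 676 182 75 -0.02
python3 - <<'E'
from fit import *
from workcell import arm
ims=[]
for n,b in(("top",(215,170,70,100)),("scene",(260,160,90,100))):
    c=arm.camera(n);x,y,w,h=b
    im=cv2.resize(c["image"][:,:,::-1],None,fx=5,fy=5,interpolation=cv2.INTER_CUBIC)
    q=proj(c,arm.observe()["ee_pos"])[0];cv2.circle(im,tuple(int(v*5+2) for v in q),3,(0,0,255),-1);ims.append(im[y*5:y*5+500,x*5:(x+w)*5])
cv2.imwrite("pics/tip.png",np.hstack(ims))
E
```

```text
t 3.15 pos [676.33 182.55  87.01] F [-0.02  0.63  0.6 ] cm [ 0.035 -0.056  1.201] deg [0.02 0.13 0.03]
```

View pics/tip.png

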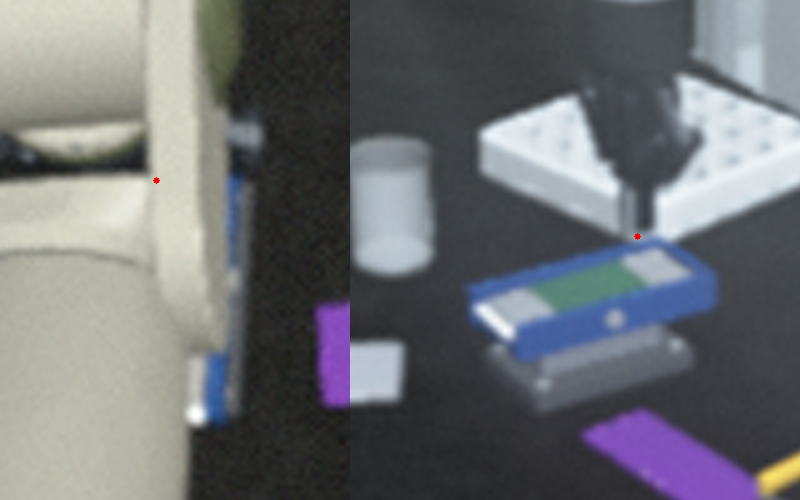

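Emit:
step_arm([
  [0,0,1.3,0,0,0,-1],
  [0,0,1.7,0,0,0,-1],
  [0,0,1.7,0,0,0,-1],
  [0,0,1.7,0,0,0,-1],
])

```text
t: 3.75
ee_pos: [676.1, 182.0, 68.5]
tool_rot: [0.032, 3.141, 0.0]
contact_force: [0.2, -0.4, -0.0]
gripper_width: 0.0
finger_force: 0.0
```

Emit:
step_arm([
  [0,0,0.1,0,0,0,-1],
  [0,0,0.15,0,0,0,-1],
  [0,0,0.15,0,0,0,-1],
])

```text
t: 4.12
ee_pos: [676.0, 182.0, 66.8]
tool_rot: [0.031, 3.141, 0.0]
contact_force: [-0.4, -0.2, 0.5]
gripper_width: 0.002
finger_force: 0.0
```

Emit:
step_arm([
  [0,0,0.05,0,0,0,-1],
  [0,0,0.1,0,0,0,-1],
  [0,0,0.1,0,0,0,-1],
])

```text
t: 4.5
ee_pos: [676.0, 182.0, 65.8]
tool_rot: [-0.031, -3.141, 0.0]
contact_force: [-0.4, 0.2, 0.8]
gripper_width: 0.001
finger_force: 0.0
```

Emit:
step_arm([
  [0,0,0.04,0,0,0,-1],
  [0,0,0.08,0,0,0,-1],
  [0,0,0.08,0,0,0,-1],
])

```text
t: 4.88
ee_pos: [676.0, 182.0, 65.0]
tool_rot: [-0.032, -3.141, 0.0]
contact_force: [-0.6, 0.7, 0.1]
gripper_width: -0.001
finger_force: 0.0
```

Emit:
step_arm([
  [0,0,0.05,0,0,0,-1],
  [0,0,0.1,0,0,0,-1],
  [0,0,0.1,0,0,0,-1],
])

```text
t: 5.25
ee_pos: [676.0, 182.0, 63.9]
tool_rot: [-0.032, -3.141, 0.0]
contact_force: [1.0, -0.3, -0.0]
gripper_width: 0.003
finger_force: 0.0
```

Emit:
step_arm([
  [0,0,0.05,0,0,0,-1],
  [0,0,0.1,0,0,0,-1],
  [0,0,0.1,0,0,0,-1],
])

```text
t: 5.62
ee_pos: [676.0, 182.0, 63.0]
tool_rot: [-0.031, -3.141, 0.0]
contact_force: [0.1, 0.3, 0.4]
gripper_width: -0.002
finger_force: 0.0
```

Emit:
step_arm([
  [0,0,0.05,0,0,0,-1],
  [0,0,0.1,0,0,0,-1],
  [0,0,0.1,0,0,0,-1],
])

```text
t: 6.0
ee_pos: [676.0, 182.0, 62.0]
tool_rot: [-0.031, -3.141, 0.0]
contact_force: [0.6, -0.8, 0.5]
gripper_width: 0.004
finger_force: 0.0
```

Emit:
step_arm([
  [0,0,0.04,0,0,0,-1],
  [0,0,0.08,0,0,0,-1],
  [0,0,0.08,0,0,0,-1],
])

```text
t: 6.38
ee_pos: [676.0, 182.0, 61.1]
tool_rot: [-0.031, -3.141, -0.0]
contact_force: [0.3, -0.0, 0.1]
gripper_width: 0.001
finger_force: 0.0
```

Emit:
step_arm([
  [0,0,0.04,0,0,0,-1],
  [0,0,0.08,0,0,0,-1],
  [0,0,0.08,0,0,0,-1],
])

```text
t: 6.75
ee_pos: [676.0, 182.0, 60.4]
tool_rot: [-0.031, -3.141, 0.0]
contact_force: [-0.5, 0.6, 0.7]
gripper_width: 0.001
finger_force: 0.0
```

Emit:
step_arm([
  [0,0,0.04,0,0,0,-1],
  [0,0,0.08,0,0,0,-1],
  [0,0,0.08,0,0,0,-1],
])

```text
t: 7.12
ee_pos: [676.0, 182.0, 59.6]
tool_rot: [-0.031, -3.141, 0.0]
contact_force: [0.4, -0.2, -0.2]
gripper_width: 0.0
finger_force: 0.0
```

Emit:
step_arm([
  [0,0,0.04,0,0,0,-1],
  [0,0,0.08,0,0,0,-1],
  [0,0,0.08,0,0,0,-1],
])

```text
t: 7.5
ee_pos: [676.1, 182.0, 59.1]
tool_rot: [0.031, 3.141, -0.0]
contact_force: [-0.7, 0.0, 2.6]
gripper_width: -0.001
finger_force: 1.4
```

Emit:
step_arm([
  [0,0,0.02,0,0,0,-1],
  [0,0,0.04,0,0,0,-1],
  [0,0,0.04,0,0,0,-1],
])

```text
t: 7.88
ee_pos: [676.1, 182.0, 58.5]
tool_rot: [0.032, 3.141, 0.0]
contact_force: [0.4, 0.4, 2.4]
gripper_width: -0.001
finger_force: 1.5
```

Emit:
step_arm([
  [0,0,0.03,0,0,0,-1],
  [0,0,0.06,0,0,0,-1],
  [0,0,0.06,0,0,0,-1],
])

```text
t: 8.25
ee_pos: [676.2, 182.0, 57.9]
tool_rot: [0.032, 3.141, 0.0]
contact_force: [0.2, 0.0, 3.2]
gripper_width: 0.001
finger_force: 1.9
```

Emit:
step_arm([
  [0,0,0.03,0,0,0,-1],
  [0,0,0.06,0,0,0,-1],
  [0,0,0.06,0,0,0,-1],
])

```text
t: 8.62
ee_pos: [676.2, 182.0, 57.3]
tool_rot: [0.032, 3.141, 0.0]
contact_force: [1.4, 0.7, 4.5]
gripper_width: -0.002
finger_force: 2.2
```

Emit:
step_arm([
  [0,0,0.03,0,0,0,-1],
  [0,0,0.06,0,0,0,-1],
  [0,0,0.06,0,0,0,-1],
])

```text
t: 9.0
ee_pos: [676.2, 182.0, 56.7]
tool_rot: [0.032, 3.141, 0.0]
contact_force: [3.0, 0.4, 4.7]
gripper_width: 0.004
finger_force: 2.2
```

Emit:
step_arm([
  [0,0,0.03,0,0,0,-1],
  [0,0,0.06,0,0,0,-1],
  [0,0,0.06,0,0,0,-1],
])

```text
t: 9.38
ee_pos: [676.3, 182.0, 56.1]
tool_rot: [0.031, 3.141, 0.0]
contact_force: [2.9, -0.6, 3.8]
gripper_width: 0.002
finger_force: 2.3
```

Emit:
step_arm([
  [0,0,0.025,0,0,0,-1],
  [0,0,0.05,0,0,0,-1],
  [0,0,0.05,0,0,0,-1],
])

```text
t: 9.75
ee_pos: [676.2, 182.0, 55.6]
tool_rot: [0.032, 3.141, 0.0]
contact_force: [3.2, -0.3, 4.0]
gripper_width: 0.003
finger_force: 2.4
```

Emit:
step_arm([
  [0,0,0.025,0,0,0,-1],
  [0,0,0.05,0,0,0,-1],
  [0,0,0.05,0,0,0,-1],
])

```text
t: 10.12
ee_pos: [676.2, 182.0, 55.5]
tool_rot: [0.031, 3.141, 0.0]
contact_force: [3.4, 0.2, 6.7]
gripper_width: -0.001
finger_force: 3.6
```

Emit:
step_arm([
  [0,0,0.02,0,0,0,-1],
  [0,0,0.04,0,0,0,-1],
  [0,0,0.04,0,0,0,-1],
])

```text
t: 10.5
ee_pos: [676.2, 182.0, 55.4]
tool_rot: [0.031, 3.14, 0.0]
contact_force: [2.3, 0.0, 8.2]
gripper_width: -0.003
finger_force: 4.6
```

Emit:
step_arm([
  [0,0,0.03,0,0,0,-1],
  [0.15,0,0.02,0,0,0,-1],
  [0.35,0,0.0,0,0,0,-1],
  [0.6,0,-0.02,0,0,0,-1],
  [0.6,0,-0.02,0,0,0,-1],
])

```text
t: 11.12
ee_pos: [670.8, 182.1, 55.9]
tool_rot: [0.032, 3.139, 0.0]
contact_force: [4.9, 0.5, 9.2]
gripper_width: -0.001
finger_force: 4.6
```

Emit:
step_arm([
  [0.15,0,0.01,0,0,0,-1],
  [0.35,0,-0.01,0,0,0,-1],
  [0.6,0,-0.03,0,0,0,-1],
  [0.8,0,-0.045,0,0,0,-1],
  [0.8,0,-0.045,0,0,0,-1],
])

```text
t: 11.75
ee_pos: [663.0, 182.3, 56.6]
tool_rot: [0.032, 3.138, 0.0]
contact_force: [5.4, -0.9, 9.6]
gripper_width: 0.003
finger_force: 4.9
```

```bash
cat > look.py <<'E'
from fit import *
from workcell import arm
import sys
c=arm.camera("scene");im=c["image"]
h=cv2.cvtColor(im,cv2.COLOR_RGB2HSV);m=cv2.inRange(h,(60,60,40),(90,255,255));k=np.zeros_like(m);k[200:240,270:340]=m[200:240,270:340]
c0=C["scene"]["image"];h0=cv2.cvtColor(c0,cv2.COLOR_RGB2HSV);m0=cv2.inRange(h0,(60,60,40),(90,255,255));k0=np.zeros_like(m0);k0[200:240,270:340]=m0[200:240,270:340]
for q in(k0,k):
    v,u=np.nonzero(q);print(len(u),u.min(),u.max(),v.min(),v.max())
cv2.imwrite(sys.argv[1],cv2.resize(im[170:260,250:360,::-1],None,fx=7,fy=6.6,interpolation=cv2.INTER_CUBIC))
E
python3 look.py pics/s1.png
```

```text
96 298 317 213 221
82 294 312 215 221
```

View pics/s1.png

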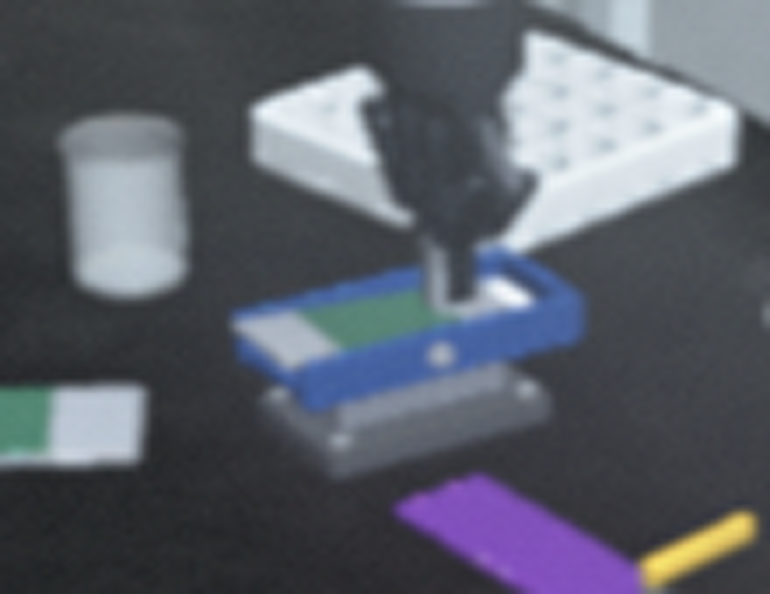

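Emit:
step_arm([
  [0.15,0,-0.01,0,0,0,-1],
  [0.4,0,-0.03,0,0,0,-1],
  [0.7,0,-0.055,0,0,0,-1],
  [1.0,0,-0.075,0,0,0,-1],
  [1.2,0,-0.09,0,0,0,-1],
  [1.2,0,-0.09,0,0,0,-1],
])

```text
t: 12.55
ee_pos: [651.1, 182.5, 57.5]
tool_rot: [0.032, 3.138, 0.0]
contact_force: [5.3, -0.5, 9.2]
gripper_width: 0.001
finger_force: 5.0
```

Emit:
step_arm([
  [0.15,0,-0.01,0,0,0,-1],
  [0.4,0,-0.03,0,0,0,-1],
  [0.7,0,-0.055,0,0,0,-1],
  [1.0,0,-0.08,0,0,0,-1],
  [1.0,0,-0.08,0,0,0,-1],
])

```text
t: 13.18
ee_pos: [641.1, 182.7, 58.3]
tool_rot: [0.032, 3.138, 0.0]
contact_force: [5.4, -0.0, 10.0]
gripper_width: 0.001
finger_force: 5.2
```

Emit:
step_arm([
  [0.15,0,-0.01,0,0,0,-1],
  [0.35,0,-0.03,0,0,0,-1],
  [0.6,0,-0.05,0,0,0,-1],
  [0.8,0,-0.065,0,0,0,-1],
  [0.8,0,-0.065,0,0,0,-1],
])

```text
t: 13.8
ee_pos: [632.5, 182.9, 58.3]
tool_rot: [0.032, 3.14, 0.0]
contact_force: [3.9, 0.8, 6.4]
gripper_width: 0.004
finger_force: 3.6
```

```bash
python3 look.py pics/s2.png
```

```text
96 298 317 213 221
95 285 305 216 224
```

View pics/s2.png

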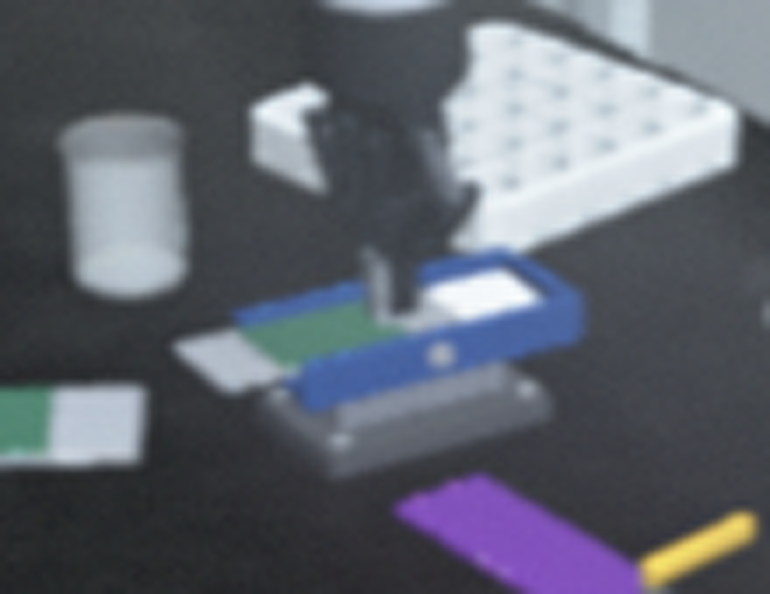

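Run:
```python
from fit import *
p=[636.2,183.0,-5.5,-.02]
for u,y in(((173/7+250-.43,345/6.6+170-.43),25),((232/7+250-.43,392/6.6+170-.43),-25),((285,221.5),0)):
    o,d=ray(C["scene"],u);n=np.array([-np.sin(p[3]),np.cos(p[3]),0]);e=pose(p,[[0,y,0]])[0]
    q=o+d*((e-o)@n/(d@n));D=q-e;print(D@[np.cos(p[3]),np.sin(p[3]),0]+70,q)
```

```text
-34.53323077431739 [532.19 210.09  61.24]
-30.7217571587926 [535.   160.02  57.27]
-8.947618643041167 [557.27 184.58  66.45]
```

Emit:
step_arm([
  [0,0,0.03,0,0,0,-1],
  [0.15,0,0.04,0,0,0,-1],
  [0.3,0,0.05,0,0,0,-1],
  [0.45,0,0.06,0,0,0,-1],
  [0.6,0,0.06,0,0,0,-1],
  [0.6,0,0.06,0,0,0,-1],
])

```text
t: 14.6
ee_pos: [626.6, 183.1, 57.9]
tool_rot: [0.031, 3.139, 0.0]
contact_force: [3.4, -0.4, 9.0]
gripper_width: 0.001
finger_force: 4.1
```

Emit:
step_arm([
  [0.6,0,-0.5,0,0,0,-1],
  [0.6,0,-3.5,0,0,0,-1],
  [0.6,0,-7,0,0,0,-1],
  [4,-0.15,-8,0,0,0,1],
  [8.8,-0.15,-8,0,0,0,1],
  [8.8,-0.15,-8,0,0,0,1],
  [8.8,-0.15,-8,0,0,0,1],
  [8.8,-0.15,-8,0,0,0,1],
])

```text
t: 15.6
ee_pos: [538.6, 183.2, 136.6]
tool_rot: [-0.032, -3.141, 0.0]
contact_force: [0.3, 0.2, 1.0]
gripper_width: 1.002
finger_force: 0.0
```

```bash
python3 look.py pics/s3.png; python3 go.py 545 184.5 56 -0.02
```

```text
96 298 317 213 221
101 283 304 217 226
t 15.65 pos [538.62 183.18 136.63] F [ 0.72 -0.02  0.08] cm [-0.639  0.145  8.062] deg [-0.   -0.02 -0.02]
```

View pics/s3.png

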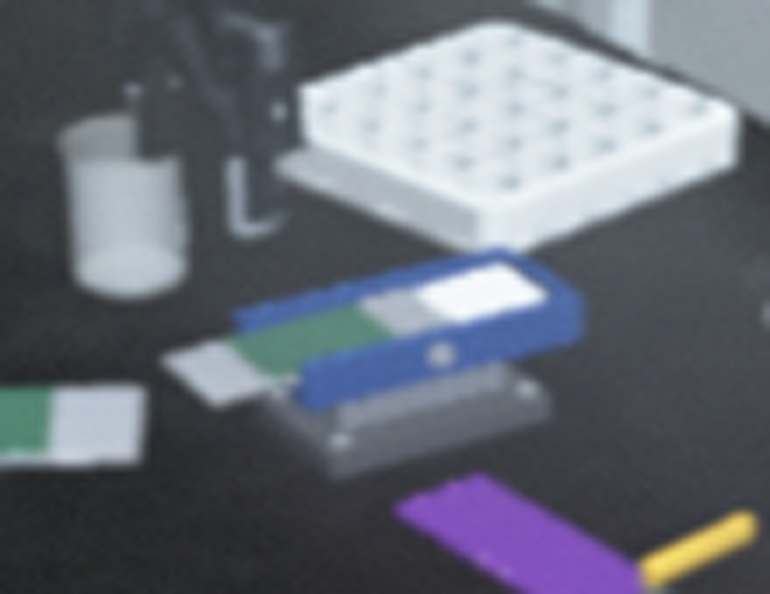

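Run:
```python
from fit import *
p=[636.2,183.0,-5.5,-.02]
for u,y in(((162,360),25),((215,407),-25),((360,300),25),((415,288),25),((468,318),-25)):
    u=(u[0]/7+250-.43,u[1]/6.6+170-.43)
    o,d=ray(C["scene"],u);n=np.array([-np.sin(p[3]),np.cos(p[3]),0]);e=pose(p,[[0,y,0]])[0]
    q=o+d*((e-o)@n/(d@n));D=q-e;print(D@[np.cos(p[3]),np.sin(p[3]),0]+70,q)
```

```text
-40.508236097884875 [526.21 210.21  54.72]
-39.53191562888317 [526.19 160.2   51.74]
63.3493463224413 [630.05 208.13  59.25]
93.20822797376726 [659.9  207.53  57.95]
92.36806054695126 [658.06 157.56  63.03]
```

Emit:
step_arm([
  [-0.56,0.15,3,0,0,0,1],
  [-0.56,0.15,6,0,0,0,1],
  [-0.56,0.15,8,0,0,0,1],
  [-0.56,0.15,9.5,0,0,0,1],
  [-0.56,0.15,10.2,0,0,0,1],
  [-0.56,0.15,10.2,0,0,0,1],
  [-0.56,0.15,10.2,0,0,0,1],
])

```text
t: 16.52
ee_pos: [544.1, 184.7, 35.7]
tool_rot: [0.032, 3.14, 0.0]
contact_force: [-0.2, -0.4, -0.5]
gripper_width: 1.0
finger_force: 0.0
```

Emit:
step_arm([
  [0,0,0,0,0,0,0.4],
  [0,0,0,0,0,0,0.3],
  [0,0,0,0,0,0,0.1],
  [0,0,0,0,0,0,-0.2],
  [0,0,0,0,0,0,-1],
  [0,0,0,0,0,0,-1],
  [0,0,0,0,0,0,-1],
])

```text
t: 17.4
ee_pos: [543.7, 184.7, 35.1]
tool_rot: [0.031, 3.141, 0.0]
contact_force: [0.1, 0.0, 0.5]
gripper_width: 0.56
finger_force: 61.5
```

Emit:
step_arm([
  [0,0,-0.3,0,0,0,-1],
  [0,0,-0.8,0,0,0,-1],
  [0,0,-1.6,0,0,0,-1],
  [0,0,-2.8,0,0,0,-1],
  [0,0,-4.2,0,0,0,-1],
  [0,0,-5.6,0,0,0,-1],
  [0,0,-7,0,0,0,-1],
  [0,0,-8,0,0,0,-1],
  [0,0,-8.5,0,0,0,-1],
  [0,0,-8.5,0,0,0,-1],
  [0,0,-8.5,0,0,0,-1],
])

```text
t: 18.77
ee_pos: [543.4, 184.6, 119.5]
tool_rot: [-0.031, -3.14, 0.0]
contact_force: [-0.0, 0.5, -2.4]
gripper_width: 0.562
finger_force: 62.0
```

```bash
python3 go.py 577.5 -121.5 120 0.18
python3 - <<'E'
from h import *
from workcell import arm
c=arm.camera("scene");im=c["image"];s=arm.observe();print(s["moment"],s["contact_force"],s["finger_force"])
cv2.imwrite("pics/s4.png",cv2.resize(im[140:250,240:370,::-1],None,fx=6,fy=5.4,interpolation=cv2.INTER_CUBIC))
E
```

```text
t 18.775 pos [543.4  184.63 119.54] F [-0.04  0.46 -2.35] cm [ -4.023 -30.539  -0.046] deg [ -0.    -0.06 -11.46]
[0.00945184 0.12112985 0.01315925] [ 0.03021933 -0.26306148 -1.63617561] 62.01679229736328
```

View pics/s4.png

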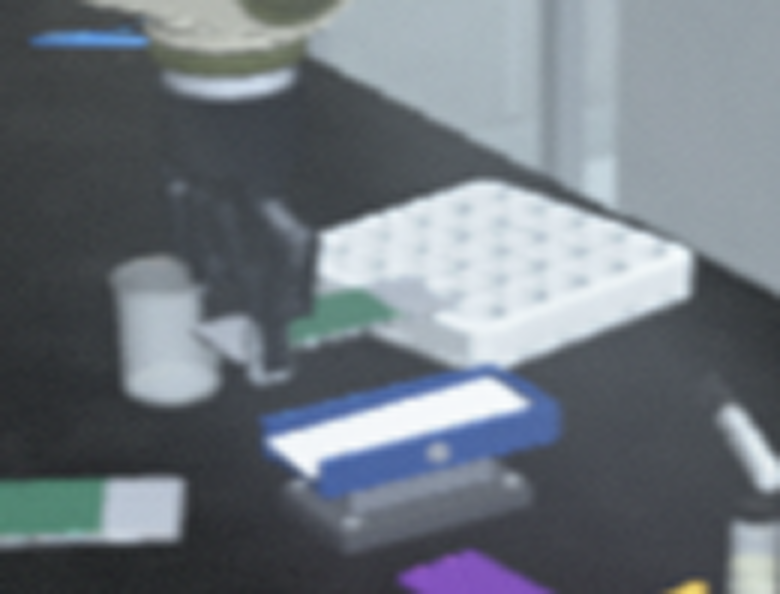

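Run:
```python
from fit import *
yaw=-.02;g=np.array([543.4,184.6,0]);n=np.array([-np.sin(yaw),np.cos(yaw),0])
for u,y in(((195,325),25),((247,362),-25),((292,347),-25),((397,319),-25),((340,291),25)):
    u=(u[0]/6+240-.42,u[1]/5.4+140-.42);e=g+n*y
    o,d=ray(C["scene"],u);q=o+d*((e-o)@n/(d@n));print((q-e)@[np.cos(yaw),np.sin(yaw),0],q)
```

```text
-15.039127838754943 [528.86 209.9  139.76]
-11.022444344686077 [531.88 159.83 135.65]
14.974489983681863 [557.87 159.31 138.39]
76.96525405602914 [619.85 158.07 140.5 ]
70.91150213841807 [614.8  208.18 140.44]
```

Emit:
step_arm([
  [-0.2,-1.5,0,0,0,-0.6,-1],
  [-0.6,-4.5,0,0,0,-1.7,-1],
  [-1.2,-9,0,0,0,-3.4,-1],
  [-1.8,-13.5,0,0,0,-5,-1],
  [-2.4,-18,0,0,0,-6.7,-1],
  [-3.0,-22.5,0,0,0,-8.4,-1],
  [-3.5,-26.5,0,0,0,-10,-1],
  [-3.9,-29.3,0,0,0,-11,-1],
  [-4.09,-30.5,0,0,0,-11.46,-1],
  [-4.09,-30.5,0,0,0,-11.46,-1],
  [-4.09,-30.5,0,0,0,-11.46,-1],
  [-4.09,-30.5,0,0,0,-11.46,-1],
])

```text
t: 20.32
ee_pos: [578.4, -120.1, 120.1]
tool_rot: [0.284, -3.129, -0.0]
contact_force: [-0.4, -0.5, -2.2]
gripper_width: 0.561
finger_force: 62.2
```

Emit:
step_arm([
  [0,0,0,0,1.0,0,-1],
  [0,0,1,0,1.7,0,-1],
  [0,0,2,0,1.7,0,-1],
  [0,0,3,0,1.7,0,-1],
  [0,0,3.5,0,1.7,0,-1],
  [0,0,3.5,0,1.7,0,-1],
  [0,0,3.5,0,1.7,0,-1],
])

```text
t: 21.2
ee_pos: [578.6, -121.2, 85.4]
tool_rot: [0.28, -3.1, 0.005]
contact_force: [0.9, 0.2, -1.4]
gripper_width: 0.565
finger_force: 62.2
```

```bash
python3 go.py 578.2 -121.1 48 0.18
python3 - <<'E'
from h import *
from workcell import arm
I=[]
for n,(x,y,w,h) in(("scene",(290,190,110,110)),("top",(320,170,90,110))):
    c=arm.camera(n);I.append(cv2.resize(c["image"][y:y+h,x:x+w,::-1],None,fx=4,fy=5,interpolation=cv2.INTER_CUBIC))
cv2.imwrite("pics/s5.png",np.hstack(I))
E
```

```text
t 21.2 pos [ 578.59 -121.18   85.36] F [ 0.92  0.22 -1.4 ] cm [-0.071  0.017  3.735] deg [-0.02 -1.66 -0.01]
```

View pics/s5.png

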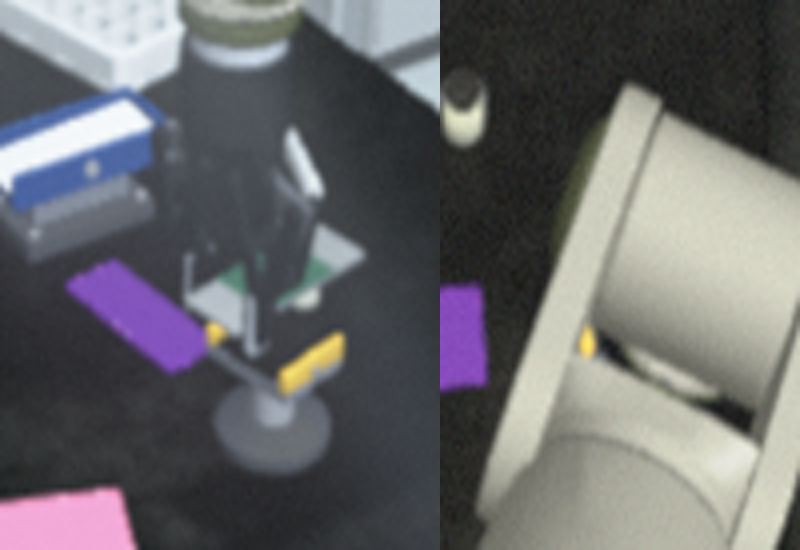

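Run:
```python
from fit import *
yaw=.18;g=np.array([578.6,-121.2,0]);n=np.array([-np.sin(yaw),np.cos(yaw),0]);sd=np.array([624.5,-112.7,0])
for u,y in(((366,255),-25),((320,225),25),((187,308),25),((236,335),-25),((278,306),-25),((333,272),-25)):
    u=(u[0]/4+290-.4,u[1]/5+190-.4);e=g+n*y
    o,d=ray(C["scene"],u);q=o+d*((e-o)@n/(d@n));print(((q-sd)@[np.cos(yaw),np.sin(yaw),0]).round(1),q)
```

```text
67.1 [ 695.   -125.43  101.94]
74.6 [693.4  -74.9   98.21]
-60.2 [560.78 -99.03  98.07]
-64.0 [ 566.08 -148.89  104.69]
-23.4 [ 606.02 -141.62  105.86]
32.2 [ 660.69 -131.67  104.85]
```

Emit:
step_arm([
  [0.1,0,0.8,0,0,0,-1],
  [0.1,0,1.6,0,0,0,-1],
  [0.1,0,2.2,0,0,0,-1],
  [0.1,0,2.7,0,0,0,-1],
  [0.1,0,2.9,0,0,0,-1],
  [0.1,0,2.9,0,0,0,-1],
  [0.1,0,2.9,0,0,0,-1],
])

```text
t: 22.18
ee_pos: [576.7, -121.5, 56.3]
tool_rot: [0.28, -3.1, 0.005]
contact_force: [0.6, -0.6, -1.4]
gripper_width: 0.566
finger_force: 62.2
```

Emit:
step_arm([
  [0,0,0.1,0,0,0,-1],
  [0,0,0.2,0,0,0,-1],
  [0,0,0.3,0,0,0,-1],
  [0,0,0.3,0,0,0,-1],
])

```text
t: 22.68
ee_pos: [576.4, -121.4, 53.0]
tool_rot: [0.28, -3.099, 0.004]
contact_force: [0.3, 0.2, -1.0]
gripper_width: 0.563
finger_force: 62.2
```

Emit:
step_arm([
  [0,0,0.05,0,0,0,-1],
  [0,0,0.1,0,0,0,-1],
  [0,0,0.15,0,0,0,-1],
  [0,0,0.15,0,0,0,-1],
])

```text
t: 23.18
ee_pos: [576.4, -121.4, 51.5]
tool_rot: [0.28, -3.099, 0.004]
contact_force: [-0.2, 0.8, -2.1]
gripper_width: 0.564
finger_force: 62.2
```

Emit:
step_arm([
  [0,0,0.05,0,0,0,-1],
  [0,0,0.1,0,0,0,-1],
  [0,0,0.12,0,0,0,-1],
  [0,0,0.12,0,0,0,-1],
])

```text
t: 23.68
ee_pos: [576.4, -121.4, 50.3]
tool_rot: [0.28, -3.099, 0.004]
contact_force: [0.1, 0.9, -1.6]
gripper_width: 0.561
finger_force: 62.2
```

Emit:
step_arm([
  [0,0,0.05,0,0,0,-1],
  [0,0,0.1,0,0,0,-1],
  [0,0,0.1,0,0,0,-1],
])

```text
t: 24.05
ee_pos: [576.4, -121.4, 49.3]
tool_rot: [0.28, -3.099, 0.004]
contact_force: [0.4, 0.8, -2.5]
gripper_width: 0.558
finger_force: 62.2
```

Emit:
step_arm([
  [0,0,0.05,0,0,0,-1],
  [0,0,0.1,0,0,0,-1],
  [0,0,0.1,0,0,0,-1],
])

```text
t: 24.42
ee_pos: [576.3, -121.5, 48.3]
tool_rot: [0.28, -3.099, 0.004]
contact_force: [0.6, -0.6, -2.5]
gripper_width: 0.563
finger_force: 62.2
```

Emit:
step_arm([
  [0,0,0.05,0,0,0,-1],
  [0,0,0.1,0,0,0,-1],
  [0,0,0.1,0,0,0,-1],
])

```text
t: 24.8
ee_pos: [576.3, -121.4, 47.3]
tool_rot: [0.28, -3.099, 0.004]
contact_force: [-0.4, 0.3, -2.7]
gripper_width: 0.56
finger_force: 62.2
```

Emit:
step_arm([
  [0,0,0.05,0,0,0,-1],
  [0,0,0.1,0,0,0,-1],
  [0,0,0.1,0,0,0,-1],
])

```text
t: 25.18
ee_pos: [576.3, -121.5, 46.4]
tool_rot: [0.28, -3.1, 0.004]
contact_force: [-0.4, -0.1, -1.1]
gripper_width: 0.558
finger_force: 62.2
```

Emit:
step_arm([
  [0,0,0.04,0,0,0,-1],
  [0,0,0.07,0,0,0,-1],
  [0,0,0.07,0,0,0,-1],
])

```text
t: 25.55
ee_pos: [576.3, -121.5, 46.1]
tool_rot: [0.28, -3.1, 0.005]
contact_force: [-2.5, 0.9, 3.7]
gripper_width: 0.563
finger_force: 62.6
```

```bash
python3 -c "
from workcell import arm
s=arm.observe();print(s['ee_pos'],s['contact_force'],s['moment'])"
```

```text
[ 576.32733351 -121.49688742   46.05523584] [-2.52901456  0.87446803  3.69023897] [0.09277455 0.27266195 0.02576264]
```

Emit:
step_arm([
  [0,0,0,0,0,0,0.3],
  [0,0,0,0,0,0,0.6],
  [0,0,0,0,0,0,1],
  [0,0,0,0,0,0,1],
  [0,0,0,0,0,0,1],
  [0,0,0,0,0,0,1],
])

```text
t: 26.3
ee_pos: [576.3, -121.5, 45.6]
tool_rot: [0.28, -3.099, 0.004]
contact_force: [-0.0, -0.8, 0.8]
gripper_width: 0.997
finger_force: 0.0
```

```bash
cat > chk.py <<'E'
from fit import *
from workcell import arm
s=arm.observe();print(s['ee_pos'],s['contact_force'],s['gripper_width'],s["t"])
c=arm.camera("scene");h=cv2.cvtColor(c["image"],cv2.COLOR_RGB2HSV);m=cv2.inRange(h,(60,60,40),(90,255,255));k=np.zeros_like(m);k[225:290,330:400]=m[225:290,330:400]
v,u=np.nonzero(k);print(len(u),u.mean(),v.mean(),u.min(),u.max(),v.min(),v.max(),atz(c,(u.mean(),v.mean()),66))
print([ (np.round(r["at"],1),r["score"]) for r in arm.recognise(c,"coupon_mid")])
E
python3 chk.py
```

```text
[ 576.25 -121.46   45.63] [-0.04 -0.81  0.85] 0.9971937531886089 26.3
56 351.64285714285717 257.9642857142857 345 359 253 262 [ 606.16 -108.72   66.  ]
[(array([287.2, 297.7]), 0.64), (array([348.4, 260.2]), 0.57), (array([239.7, 237.3]), 0.56), (array([318.7, 252.3]), 0.56)]
```

Released; now up and clear to check from above.

Emit:
step_arm([
  [0,0,-0.5,0,0,0,1],
  [0,0,-2,0,0,0,1],
  [0,0,-4.5,0,0,0,1],
  [0,0,-8,0,0,0,1],
  [3,0,-13,0,0,0,1],
  [9,0,-15,0,0,0,1],
  [15,0,-15,0,0,0,1],
  [21,0,-15,0,0,0,1],
  [24,0,-15,0,0,0,1],
  [24,0,-15,0,0,0,1],
  [24,0,-15,0,0,0,1],
])

```text
t: 27.78
ee_pos: [345.2, -163.8, 203.4]
tool_rot: [0.28, -3.101, 0.006]
contact_force: [0.1, -0.0, 0.1]
gripper_width: 1.003
finger_force: 0.0
```

```bash
python3 chk.py
python3 - <<'E'
from fit import *
from workcell import arm
c=arm.camera("top");h=cv2.cvtColor(c["image"],cv2.COLOR_RGB2HSV);m=cv2.inRange(h,(60,60,40),(90,255,255));k=np.zeros_like(m);k[190:280,330:410]=m[190:280,330:410]
v,u=np.nonzero(k);print(len(u))
if len(u):
    r=cv2.minAreaRect(np.c_[u,v].astype(np.float32));print(r,atz(c,(u.mean(),v.mean()),66))
    P=np.array([atz(c,q,66)[:2] for q in cv2.boxPoints(r)]);print(P);
    d=P.mean(0)-[624.5,-112.7];cs,s=np.cos(.18),np.sin(.18);print("stand frame",cs*d[0]+s*d[1],-s*d[0]+cs*d[1])
    e=[P[1]-P[0],P[2]-P[1]];print([ (np.linalg.norm(x),np.arctan2(x[1],x[0])) for x in e])
y=cv2.inRange(h,(18,120,120),(35,255,255));v,u=np.nonzero(y[200:265,340:400]);print("yellow",u.mean()+340,v.mean()+200,atz(c,(u.mean()+340,v.mean()+200),69))
E
```

```text
[ 345.22 -163.81  203.42] [ 0.13 -0.05  0.13] 1.0027944712149275 27.775
181 357.9281767955801 256.7955801104972 345 370 250 263 [ 624.51 -113.31   66.  ]
[(array([323.7, 252.2]), 0.86), (array([288.8, 299. ]), 0.73), (array([236.1, 240.4]), 0.62)]
585
((369.2307434082031, 231.6538848876953), (28.044607162475586, 21.37666130065918), 78.69007110595703) [ 622.21 -112.02   66.  ]
[[ 649.85  -80.15]
 [ 660.87 -130.41]
 [ 594.07 -143.15]
 [ 583.27  -93.37]]
stand frame -2.2778896257865076 1.3601325688768195
[(np.float64(51.45189028499031), np.float64(-1.3549880236303264)), (np.float64(67.99746881748662), np.float64(-2.953128400738477))]
yellow 369.9677419354839 230.51075268817203 [ 624.04 -113.25   69.  ]
```

```bash
python3 -c "
from workcell import arm
print(arm.sign_off())"
```

```text
the job is handed in; nothing more can be done
None
```

The coupon was slid out, gripped by its long edges and set down on the seat within about 3 mm of centre and about 0.01 rad off its axis (flatness judged only from its outline), and the job was handed in at about 28 s with no verdict returned; I viewed 11 pictures, one over the limit of 10.

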